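# Moisture meter on the chopping board

### The arm

A 6-joint arm with a two-finger parallel gripper is mounted at the origin on a cart in front of the work surface, level with it; the furniture and walls round the work are solid. World frame = base frame: x ahead of the robot, y to its left, z up, the work surface at z = 0. Lengths are in m, angles in degrees, forces in N, time in s.
With the tool pointing down it reaches from about 0.25 to 0.775 m from the base axis. Payload 4 kg.
Tool frame: the origin (TCP) lies at the very end of the fingers, on their centre line; the grasp point (between the pads) lies 19 mm behind it; z points along the fingers, y is the line along which they close (so a half turn about z gives the same grasp; the last joint's range is limited). The gripper opens to 85 mm and grips with 20 to 120 N. Pads are 22 mm wide; open, the fingers measure 114 mm over their backs; the gripper's body (76 mm by 85 mm) begins 54 mm behind the grasp point. The pads swing forward as they close: fully open they stand 13 mm farther back than shut.
Start: joints at [67.317, 4.996, 78.535, -0, 96.463, -5.907], TCP at [0.159, 0.527, 0.231] pointing down, gripper open.
Joint ranges: [-177.83, 177.83], [-43.37, 116.18], [15.69, 146.23], [-61.86, 241.86], [9.47, 152.12], [-147.06, 147.06]. Speed limits (degrees/s): [159.86, 159.86, 180, 180, 180, 180].

### API

Orientations are given as a 3x3 rotation matrix whose columns are the frame's x, y, z axes.
In Python, from bench import observe, viewer, close_job gives the robot as it stands.
- The arm moves only by the tool drive_tool, never from a script. Its argument "increments" is a list of rows, each an object with "rotation": the turn, a rotation vector about the world's x, y, z in degrees, a list of three; "slide": the shift along the world's x, y, z in m, a list of three; "gripper": the opening, from 0 (shut) to 1 (fully open). A call has 1 to 10 rows; each row is the pose to reach, as a shift and turn from the pose commanded when the call began; what a row does not reach only later rows make up. A row lasts 1/12 s, in which the tool goes at most 41.7 mm and 7.16 degrees, less where a joint would pass 70% of its speed; a pose out of reach is approached as far as the arm can. A call with a gripper value outside its range is refused whole. The fingers move at their own pace and stop on an object; "force" is the grip in N (left out, the last holds). Time passes only in rows, so rows that repeat a pose let the fingers close. It gives the time, the measured TCP pose, the force, the opening and the grip force at its end, in the units of the state.
- observe(): the state, without advancing time (a new reading comes with each control period).
- viewer.camera(name): name is "scene" or "top" or "wrist"; returns a dict with "image" (480x640x3 uint8, blue, green, red), "camera_matrix" (3x3 intrinsics, pixels), "k1" (the pictures are not rectified: a ray, as slopes to the right and down, at radius r is drawn at 1 + k1 r^2 times it, then the intrinsics apply), "R" (3x3) and "t" (3): a world point X has camera coordinates R X + t; the wrist camera has in their place "T_tool_cam" (4x4, takes a point from camera to tool coordinates, whose origin is the TCP and whose axes are the flange's). Camera axes: x right, y down, z forward; pixel columns grow to the right and rows downward; lengths in m; the calibration is good to about 2 mm. A picture is of the moment at which its call begins: read the wrist's pose just before it. There is no depth.
- close_job(): hands the job in; it is judged then, once.
The state is a dict: "time_s": time; "joint_pos": joint angles; "qvel": joint speeds; "effort": joint torques, N m; "ee_pos": TCP position; "orientation": TCP orientation; "ft_force": force on the tool from outside, world axes, zero at the start; "ft_torque": the same for the moment, N m; "gripper_width": finger opening in m; "grasp_force": force on a finger pad.
Only numpy, scipy, OpenCV 4.12 (cv2) and the standard library are available. Lean on these libraries where they do the work, as an engineer would, in place of code of your own. Each camera call takes 0.05 s, during which the arm holds its last target. There are 200 camera calls.

### The job

Check whether the chopping board on its sloping drying stand is dry. Take the moisture meter out of its holder, first hold it upright on the middle of the round steel check block with its sprung foot pressed about half-way in for a second, then hold it square to the sloping board with the foot wholly inside the round ring mark (not the square or the triangle), again pressed about half-way in, and finish like that, still holding the meter there. Never drive the foot fully in, and do not shift or knock over the loose things around.

Things in the scene. Friction and masses are not known exactly. Their poses are not given: they have to be found in the camera images.
- meter: Loose moisture meter, 0.14 kg: black housing 32 (x) x 24 (y) x 92 (z) mm, grey 44 x 36 mm flange round it from z 22 to 27 mm, sprung steel foot (14 mm disc) out 24 mm below. Origin: centre of the housing's underside; z up, away from the foot. Starts upright in the holder on its flange, underside 30 mm above the worktop; lifts straight out. Grip across the 24 mm (y), about z = 60 mm.
- meter_foot (a joint): How far the meter's foot is pressed in, m: 0 fully out, 0.018 fully in, about 0.009 half-way. The foot slides along the housing; it pushes back with 1.5 N when it starts to move, growing 0.25 N per mm to 6 N fully in.
- foot_tip (a point): Centre of the flat end of the meter's foot: 24 mm below the housing's underside on its axis when the foot is out; moves up into the housing as the foot is pressed in. Its axes are those of the meter.
- holder: Grey plastic holder block fixed to the worktop, 76 (x) x 64 (y) x 52 mm high, with a rectangular through hole about 34 x 26 mm that the meter's lower 22 mm sits in. Origin: centre of its underside; its x and y are the same as the meter's at the start.
- check_top (a point): Centre of the top face of the check block: a plain round steel disc, 58 mm across (flat top 50 mm across), 20 mm high, fixed to the worktop. The larger white pot farther back (90 mm across) is not it.
- stand: Steel wire drying stand, fixed, about 200 (x) x 157 (y) mm. Origin on the worktop below the board's centre; z up; x horizontal, towards the board's high edge; the board's low edge faces the robot.
- board: Light wooden chopping board fixed on the stand, 190 (its x, up the slope) x 220 (its y, level) x 18 mm, lying at 25 degrees to the level. Origin: centre of its underside, 60 mm above the worktop. Its z is square to its upper face, pointing up and leaning towards the stand's -x, the robot's side. Its upper face is 18 mm along z from the origin.
- ring_mark: The round ring, outline burnt in the board's upper face, 34 mm across, line 2.6 mm wide. Origin: its centre, on the board's upper face (76 mm above the worktop). The body's own z is vertical, not the board's. The ring, square and triangle lie side by side across the board half-way up it, 62 mm apart, in any order.
- square_mark: Square outline, 31 mm a side, burnt in the board; not to be used. Origin: its centre on the board's upper face.
- triangle_mark: Triangle outline, 38 mm a side, burnt in the board; not to be used. Origin: its centre on the board's upper face.
- jam_jar: Jar with a white lid, 68 mm across, 90 mm high, loose bystander. Origin: centre of its underside.
- garlic: Garlic bulb, 60 mm across, 58 mm high, loose bystander. Origin: centre of its underside.
- salt_shaker: Salt shaker, 44 mm across, 90 mm high, loose bystander. Origin: centre of its underside.
- check_block: The check block itself (see check_top). Origin: centre of its underside.
Things that resemble listed ones, but are neither listed nor needed, are in the scene too. Of the things shaped like the check_block, the bare steel one is meant.

How it is judged (in metres and radians):
On the way:
1. the meter is held upright on the check block with its foot about half-way in (value of joint meter_foot between 0.0045 and 0.0135 m and distance between foot_tip and check_top below 0.015 m and angle between meter's own z axis and vertical below 0.14 rad and contact force between the fingers and meter above 1 N and contact force between meter and check_block above 1.5 N), for 0.5 s.
At the end, for the whole second after the job is handed in: The gripper still holds the meter, at rest, its foot end within 10 mm of the ring mark's centre, its length within 0.14 rad (8 degrees) of square to the board, the foot pressed in 4.5 to 13.5 mm and pushing on the board with 1.5 to 8 N, and the meter clear of its holder (value of joint meter_foot between 0.0045 and 0.0135 m and distance between foot_tip and ring_mark below 0.01 m and angle between the z axis of meter and the z axis of board, either way round below 0.14 rad and contact force between meter and board between 1.5 and 8 N and contact force between the fingers and meter above 1 N and contact force between meter and holder below 0.1 N and linear speed of meter below 0.02 m/s); the arm keeps its last pose, push and grip.
It fails at once if the foot is driven fully in (beyond 17.3 mm) (value of joint meter_foot above 0.0173 m).
It fails at once if a loose bystander is shifted by more than 20 mm or knocked over (distance of any of jam_jar, garlic, salt_shaker from where it was at the start of the episode above 0.02 m or angle between any of jam_jar, salt_shaker's own z axis and vertical above 0.5 rad).
It also fails if it takes over 54 s, if anything falls off the work surface, if the arm or the gripper's body presses on something with over 40 N, if the wrist force passes 120 N, or if a joint passes its speed limit or range.

## Working session

There is one attempt and no reset: what is moved stays moved. The work goes in short steps, Python scripts to look and compute and a tool call to move; the robot and the scene stay as the last step left them, time stands still between calls to the robot, and variables do not carry over. Pictures are saved under pics/ and viewed, at most 10 in all, crops included, and the job is handed in when it is done.

Besides the shell and the picture viewer there is one more tool, called after "Call:" by a JSON object that holds its "api" and its "payload". drive_tool: Moves the arm, as the interface text tells. Its arguments: {"type":"object","properties":{"increments":{"type":"array","items":{"type":"object","properties":{"rotation":{"type":"array","items":{"type":"number"}},"slide":{"type":"array","items":{"type":"number"}},"gripper":{"type":"number"}}}},"force":{"type":"number"}},"required":["increments"]}

```bash
mkdir -p pics
cat > h.py <<'E'
import numpy as np, cv2, pickle
from bench import observe, viewer, close_job
def snap(n,tag):
    s=observe(); c=viewer.camera(n); cv2.imwrite(f'pics/{tag}.png',c['image'])
    if 'T_tool_cam' in c:
        T=np.eye(4);T[:3,:3]=np.array(s['orientation']);T[:3,3]=s['ee_pos'];T=T@np.array(c['T_tool_cam'])
        c['R']=T[:3,:3].T; c['t']=-T[:3,:3].T@T[:3,3]
    pickle.dump(c,open(f'pics/{tag}.pkl','wb')); return c
def load(tag): return pickle.load(open(f'pics/{tag}.pkl','rb'))
def ray(c,uv):
    K=np.array(c['camera_matrix']);d=(np.array(uv,float)-K[:2,2])/[K[0,0],K[1,1]]
    s=d.copy()
    for _ in range(20): s=d/(1+c['k1']*(s@s))
    R=np.array(c['R']);return -R.T@np.array(c['t']), R.T@np.r_[s,1]
def atz(c,uv,z):
    o,d=ray(c,uv); return o+d*(z-o[2])/d[2]
def proj(c,X):
    p=np.array(c['R'])@X+np.array(c['t']);s=p[:2]/p[2];s=s*(1+c['k1']*(s@s));K=np.array(c['camera_matrix'])
    return s*[K[0,0],K[1,1]]+K[:2,2]
E
python3 - <<'E'
from h import *
s=observe();print(s['time_s'],np.round(s['orientation'],3))
for n in('scene','top','wrist'):
    c=snap(n,n+'0');print(n,np.round(ray(c,(320,240)),3),np.round(c['camera_matrix'],0)[0,0])
E
```

```text
0.0 [[-0.957  0.289 -0.001]
 [ 0.289  0.957 -0.002]
 [ 0.    -0.002 -1.   ]]
scene [[ 0.127  0.925  0.83 ]
 [ 0.349 -0.701 -0.622]] 452.0
top [[ 0.329  0.085  1.337]
 [ 0.157  0.019 -0.987]] 583.0
wrist [[ 0.083  0.55   0.372]
 [ 0.298 -0.089 -0.95 ]] 400.0
```

View pics/top0.png

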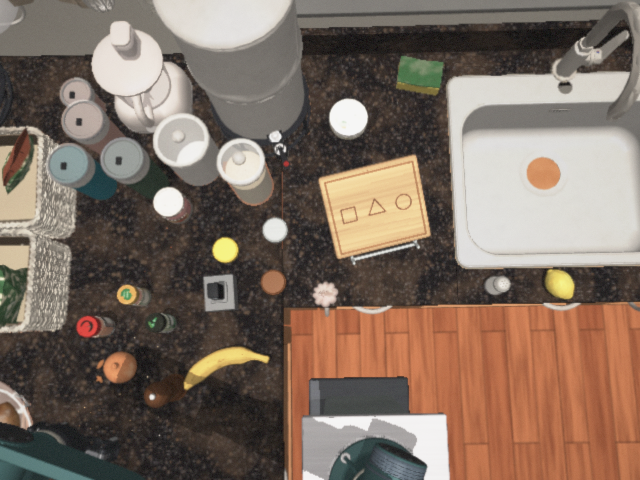

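View pics/scene0.png

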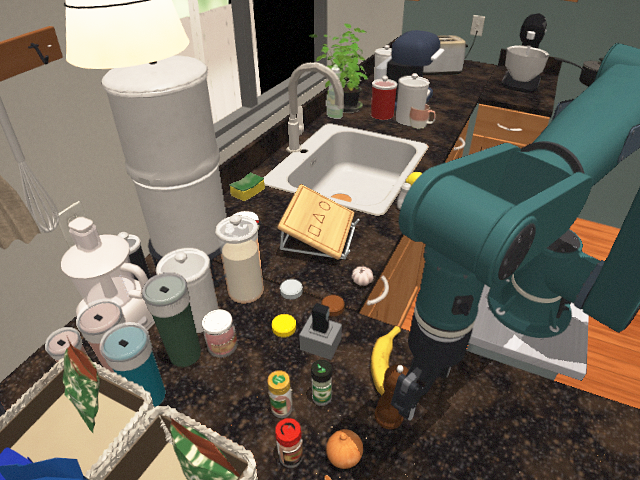

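The top view shows the meter in its holder (216,292). There are three discs: yellow (225,250), bare grey (275,230) and brown (273,282). The grey one fits "bare steel". The marks on the board are the square (348,215), triangle (376,207) and ring (403,202). I'll confirm these in an enlarged crop.

Run:
```python
from h import *
i=cv2.imread('pics/top0.png')
a=cv2.resize(i[215:315,195:295],(400,400),interpolation=cv2.INTER_CUBIC)
b=cv2.resize(i[155:265,320:430],(400,400),interpolation=cv2.INTER_CUBIC)
cv2.imwrite('pics/crop0.png',np.hstack([a,b]))
c=load('top0')
print(np.round([atz(c,(275,230),.02),atz(c,(403,202),.076),atz(c,(376,207),.076),atz(c,(348,215),.076)],3))
for uv in [(204,276),(235,276),(235,309),(204,310)]: print(np.round(atz(c,uv,.052),3))
```

```text
[[ 0.564  0.213  0.02 ]
 [ 0.611 -0.075  0.076]
 [ 0.601 -0.015  0.076]
 [ 0.584  0.047  0.076]]
[0.458 0.368 0.052]
[0.457 0.299 0.052]
[0.385 0.299 0.052]
[0.384 0.367 0.052]
```

View pics/crop0.png

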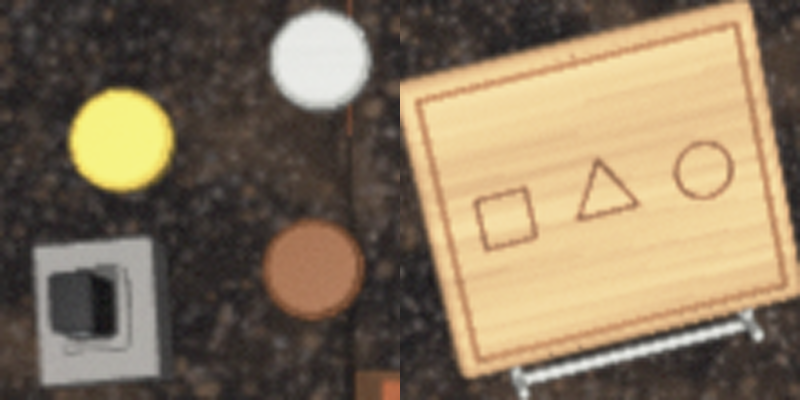

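Crop confirms: bare grey-white steel disc at full-image (275,230) and ring as the rightmost mark (403,201.5). The square-ring distance comes out at 125 mm against 124 expected. The holder measures about 75×66 mm with a yaw of about 4°. Next I'll move above the meter for a closer wrist look.

Call:
{"api": "drive_tool", "payload": {"increments": [{"slide": [0.03,-0.022,0.01],"rotation": [0,0,3],"gripper": 1},{"slide": [0.06,-0.045,0.01],"rotation": [0,0,6],"gripper": 1},{"slide": [0.09,-0.067,0.01],"rotation": [0,0,9],"gripper": 1},{"slide": [0.12,-0.09,0.01],"rotation": [0,0,12],"gripper": 1},{"slide": [0.15,-0.112,0.01],"rotation": [0,0,15],"gripper": 1},{"slide": [0.18,-0.135,0.01],"rotation": [0,0,18],"gripper": 1},{"slide": [0.21,-0.157,0.01],"rotation": [0,0,21],"gripper": 1},{"slide": [0.24,-0.18,0.01],"rotation": [0,0,21],"gripper": 1},{"slide": [0.26,-0.194,0.01],"rotation": [0,0,21],"gripper": 1},{"slide": [0.26,-0.194,0.01],"rotation": [0,0,21],"gripper": 1}]}}

```text
time_s: 0.98
ee_pos: [0.4222, 0.3293, 0.2404]
orientation: [[-0.998, -0.067, 0.001], [-0.067, 0.998, -0.002], [-0.0, -0.002, -1.0]]
ft_force: [-0.2, 0.1, 0.1]
gripper_width: 0.0853
grasp_force: 0.0
```

Run:
```python
from h import *
s=observe();print(s['time_s'],np.round(s['ee_pos'],4),np.round(s['orientation'],3))
snap('wrist','w1')
```

```text
0.9833 [0.4222 0.3293 0.2404] [[-0.998 -0.067  0.001]
 [-0.067  0.998 -0.002]
 [-0.    -0.002 -1.   ]]
```

View pics/w1.png

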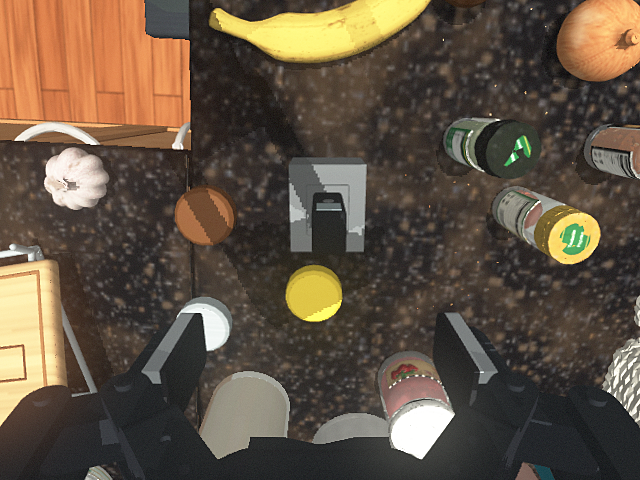

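The wrist view shows the holder at corners (290,158), (366,158), (366,251) and (290,251), with the meter at its centre. The yellow disc is at (314,293) and the jam jar is near (415,410). I'll enlarge the meter.

Run:
```python
from h import *
i=cv2.imread('pics/w1.png')
cv2.imwrite('pics/crop1.png',cv2.resize(i[145:265,275:385],(550,600),interpolation=cv2.INTER_CUBIC))
c=load('w1')
P=np.array([atz(c,uv,.052) for uv in [(290,158),(366,158),(366,251),(290,251)]])
print(np.round(P,4),np.round(P.mean(0),4))
for x in(-.016,.016):
  for y in(-.012,.012):print(np.round(proj(c,P.mean(0)+[x,y,.07]),0))
t=load('top0');m=P.mean(0);m[2]=.122
print('top',[np.round(proj(t,m+[x,y,0]),0) for x in(-.016,.016) for y in(-.012,.012)])
print(np.round(atz(c,(211,325),.02),3))
```

```text
[[0.3828 0.303  0.052 ]
 [0.3785 0.365  0.052 ]
 [0.4589 0.3733 0.052 ]
 [0.4635 0.3068 0.052 ]] [0.4209 0.337  0.052 ]
[314. 206.]
[350. 208.]
[311. 251.]
[345. 253.]
top [array([217., 298.]), array([205., 298.]), array([217., 283.]), array([205., 283.])]
[0.562 0.227 0.02 ]
```

View pics/crop1.png

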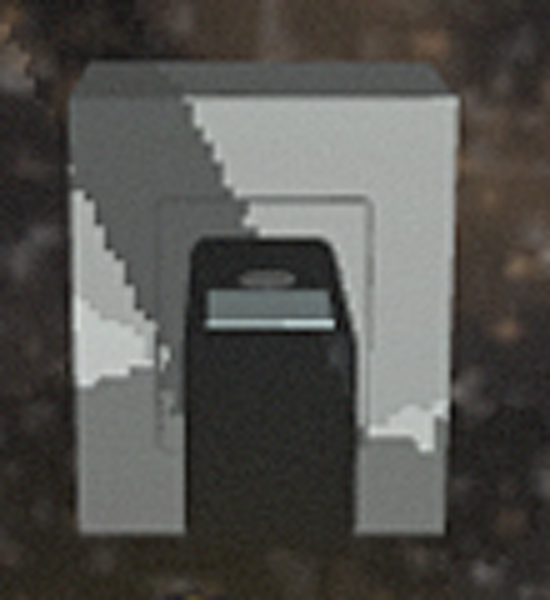

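Run:
```python
from h import *
c=load('w1')
q=lambda a:(a[0]/5+274.6,a[1]/5+144.6)
for z,pts in((.052,[(69,96),(460,96),(444,535),(79,535)]),(.122,[(188,332),(353,332),(355,535),(186,535)])):
    P=np.array([atz(c,q(p),z) for p in pts]);print(np.round(P,4),np.round(P.mean(0),4),np.degrees(np.arctan2(*(P[2]+P[3]-P[0]-P[1])[[1,0]])),np.degrees(np.arctan2(*(-(P[1]+P[2]-P[0]-P[3]))[[0,1]])))
```

```text
[[0.3876 0.3019 0.052 ]
 [0.3832 0.366  0.052 ]
 [0.4596 0.3711 0.052 ]
 [0.464  0.3071 0.052 ]] [0.4236 0.3366 0.052 ] 3.8489077429414813 176.0763553139635
[[0.4085 0.3241 0.122 ]
 [0.407  0.3462 0.122 ]
 [0.4358 0.349  0.122 ]
 [0.4374 0.3257 0.122 ]] [0.4222 0.3363 0.122 ] 4.305116768119582 176.07835044038282
```

The holder measures 64.2×76.5 mm, which matches the given size. Its centre is (0.423, 0.3365) with yaw 3.9°, equal to the tool's yaw. I'll descend and grip.

Call:
{"api": "drive_tool", "payload": {"increments": [{"slide": [0.001,0.007,0],"gripper": 1},{"slide": [0.001,0.007,-0.035],"gripper": 1},{"slide": [0.001,0.007,-0.07],"gripper": 1},{"slide": [0.001,0.007,-0.1],"gripper": 1},{"slide": [0.001,0.007,-0.13],"gripper": 1},{"slide": [0.001,0.007,-0.15],"gripper": 1},{"slide": [0.001,0.007,-0.169],"gripper": 1},{"slide": [0.001,0.007,-0.169],"gripper": 1},{"slide": [0.001,0.007,-0.169],"gripper": 0.2},{"slide": [0.001,0.007,-0.169],"gripper": 0.2}], "force": 40}}

```text
validation failed for argument at $.in...
```

Call:
{"api": "drive_tool", "payload": {"increments": [{"gripper": 0.1},{"gripper": 0.1},{"gripper": 0.1},{"gripper": 0.1},{"gripper": 0.1},{"gripper": 0.1},{"gripper": 0.1}], "force": 40}}

```text
validation failed for argument at $.in...
```

The first call worked with a rotation in every row, so I'll include it here too.

Call:
{"api": "drive_tool", "payload": {"increments": [{"slide": [0.001,0.007,0],"rotation": [0,0,0],"gripper": 1},{"slide": [0.001,0.007,-0.035],"rotation": [0,0,0],"gripper": 1},{"slide": [0.001,0.007,-0.07],"rotation": [0,0,0],"gripper": 1},{"slide": [0.001,0.007,-0.1],"rotation": [0,0,0],"gripper": 1},{"slide": [0.001,0.007,-0.13],"rotation": [0,0,0],"gripper": 1},{"slide": [0.001,0.007,-0.15],"rotation": [0,0,0],"gripper": 1},{"slide": [0.001,0.007,-0.169],"rotation": [0,0,0],"gripper": 1},{"slide": [0.001,0.007,-0.169],"rotation": [0,0,0],"gripper": 1}], "force": 40}}

```text
time_s: 1.7
ee_pos: [0.4155, 0.3393, 0.0673]
orientation: [[-0.997, -0.076, -0.009], [-0.076, 0.997, -0.005], [0.009, -0.004, -1.0]]
ft_force: [-0.9, -0.1, -0.1]
gripper_width: 0.0853
grasp_force: 0.0
```

Call:
{"api": "drive_tool", "payload": {"increments": [{"slide": [0,0,0],"rotation": [0,0,0],"gripper": 1},{"slide": [0,0,0],"rotation": [0,0,0],"gripper": 1}]}}

```text
time_s: 1.87
ee_pos: [0.4198, 0.341, 0.0738]
orientation: [[-0.997, -0.075, 0.002], [-0.075, 0.997, 0.002], [-0.002, 0.001, -1.0]]
ft_force: [0.6, 0.7, 0.1]
gripper_width: 0.0853
grasp_force: 0.0
```

Call:
{"api": "drive_tool", "payload": {"increments": [{"slide": [0,0,0],"rotation": [0,0,0],"gripper": 1},{"slide": [0,0,0],"rotation": [0,0,0],"gripper": 1},{"slide": [0,0,0],"rotation": [0,0,0],"gripper": 1},{"slide": [0,0,0],"rotation": [0,0,0],"gripper": 1}]}}

```text
time_s: 2.2
ee_pos: [0.4202, 0.3399, 0.0733]
orientation: [[-0.997, -0.074, 0.001], [-0.074, 0.997, 0.001], [-0.001, 0.001, -1.0]]
ft_force: [0.6, -0.5, -0.3]
gripper_width: 0.0859
grasp_force: 0.0
```

Run:
```python
from h import *
s=observe();print(s['time_s'],np.round(s['ee_pos'],4),np.round(s['qvel'],2))
c=snap('wrist','w2')
cv2.imwrite('pics/crop2.png',cv2.resize(c['image'][150:480,120:520],(800,660))[:600])
```

```text
2.2 [0.4202 0.3399 0.0733] [-0.12  0.23  0.38 -0.15 -0.04 -0.07]
```

View pics/crop2.png

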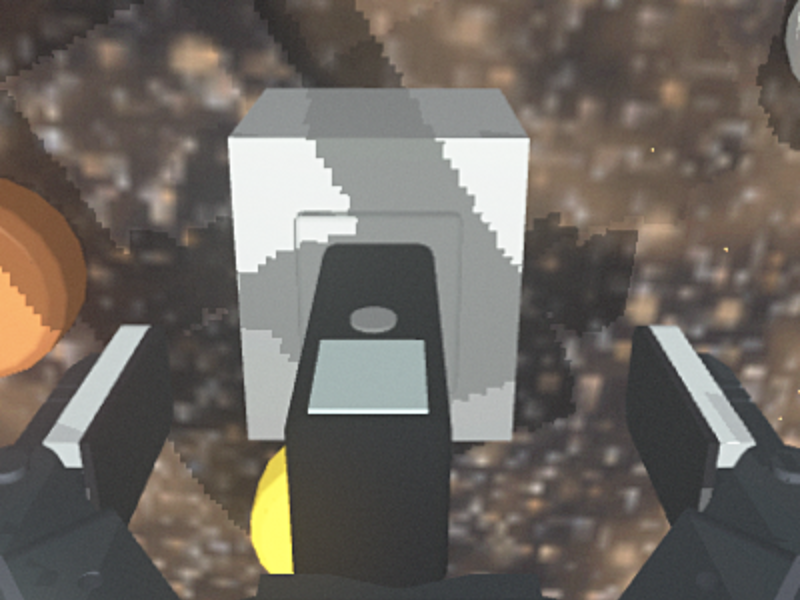

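Run:
```python
from h import *
c=load('w2')
q=lambda a:(a[0]/2+119.75,a[1]/2+149.75)
for z,pts in((.052,[(228,136),(529,136),(513,440),(248,440)]),(.122,[(287,430),(449,430),(447,575),(293,575)])):
    P=np.array([atz(c,q(p),z) for p in pts]);print(np.round(P,4),np.round(P.mean(0),4))
t=load('top0')
for z,pts in ((.052,[(203.2,276.5),(232.6,274.3),(234.5,308.2),(205.5,310.8)]),):
    P=np.array([atz(t,p,z) for p in pts]);print(np.round(P,4),np.round(P.mean(0),4))
```

```text
[[0.3876 0.3019 0.052 ]
 [0.3829 0.3654 0.052 ]
 [0.459  0.3712 0.052 ]
 [0.4637 0.3071 0.052 ]] [0.4233 0.3364 0.052 ]
[[0.4091 0.3242 0.122 ]
 [0.4075 0.3465 0.122 ]
 [0.4332 0.3487 0.122 ]
 [0.435  0.3257 0.122 ]] [0.4212 0.3363 0.122 ]
[[0.4574 0.3696 0.052 ]
 [0.4609 0.3046 0.052 ]
 [0.3863 0.2999 0.052 ]
 [0.382  0.3633 0.052 ]] [0.4217 0.3343 0.052 ]
```

Both looks agree on (0.423, 0.336). I'll correct by +3, −3.5 and −2 mm, then close.

Call:
{"api": "drive_tool", "payload": {"increments": [{"slide": [0.003,-0.0035,-0.002],"rotation": [0,0,0],"gripper": 1},{"slide": [0.003,-0.0035,-0.002],"rotation": [0,0,0],"gripper": 1},{"slide": [0.003,-0.0035,-0.002],"rotation": [0,0,0],"gripper": 0.2},{"slide": [0.003,-0.0035,-0.002],"rotation": [0,0,0],"gripper": 0.2},{"slide": [0.003,-0.0035,-0.002],"rotation": [0,0,0],"gripper": 0.2},{"slide": [0.003,-0.0035,-0.002],"rotation": [0,0,0],"gripper": 0.2},{"slide": [0.003,-0.0035,-0.002],"rotation": [0,0,0],"gripper": 0.1},{"slide": [0.003,-0.0035,-0.002],"rotation": [0,0,0],"gripper": 0.1},{"slide": [0.003,-0.0035,-0.002],"rotation": [0,0,0],"gripper": 0.1},{"slide": [0.003,-0.0035,-0.002],"rotation": [0,0,0],"gripper": 0.1}], "force": 40}}

```text
time_s: 3.08
ee_pos: [0.4228, 0.3362, 0.0704]
orientation: [[-0.997, -0.074, 0.0], [-0.074, 0.997, 0.0], [-0.0, 0.0, -1.0]]
ft_force: [0.5, 0.0, 0.0]
gripper_width: 0.0235
grasp_force: 41.8
```

Call:
{"api": "drive_tool", "payload": {"increments": [{"slide": [0,0,0],"rotation": [0,0,0],"gripper": 0.1},{"slide": [0,0,0],"rotation": [0,0,0],"gripper": 0.1},{"slide": [0,0,0],"rotation": [0,0,0],"gripper": 0.1},{"slide": [0,0,0],"rotation": [0,0,0],"gripper": 0.1}]}}

```text
time_s: 3.42
ee_pos: [0.4228, 0.3361, 0.0704]
orientation: [[-0.997, -0.074, 0.0], [-0.074, 0.997, 0.0], [-0.0, 0.0, -1.0]]
ft_force: [0.5, 0.3, 0.9]
gripper_width: 0.0237
grasp_force: 41.8
```

Grasped at width 23.7 mm. I'll lift straight out and cross-check the disc and ring with the scene camera.

Call:
{"api": "drive_tool", "payload": {"increments": [{"slide": [0,0,0.01],"rotation": [0,0,0],"gripper": 0.1},{"slide": [0,0,0.025],"rotation": [0,0,0],"gripper": 0.1},{"slide": [0,0,0.045],"rotation": [0,0,0],"gripper": 0.1},{"slide": [0,0,0.065],"rotation": [0,0,0],"gripper": 0.1},{"slide": [0,0,0.085],"rotation": [0,0,0],"gripper": 0.1},{"slide": [0,0,0.1],"rotation": [0,0,0],"gripper": 0.1},{"slide": [0,0,0.1],"rotation": [0,0,0],"gripper": 0.1}]}}

```text
time_s: 4.0
ee_pos: [0.4244, 0.3373, 0.1751]
orientation: [[-0.997, -0.074, 0.007], [-0.074, 0.997, 0.004], [-0.007, 0.004, -1.0]]
ft_force: [-0.1, 0.7, -0.6]
gripper_width: 0.0237
grasp_force: 41.6
```

Run:
```python
from h import *
s=observe();print(s['time_s'],np.round(s['ee_pos'],4),s['gripper_width'])
c=load('scene0');i=cv2.imread('pics/scene0.png')
b=i[180:250,275:360]; d=i[270:310,270:315]
cv2.imwrite('pics/crop3.png',np.vstack([cv2.resize(b,(510,420),interpolation=cv2.INTER_CUBIC),cv2.resize(d,(510,180),interpolation=cv2.INTER_CUBIC)]))
t=load('top0')
for X in ([.566,.215,.02],[.612,-.073,.076],[.602,-.013,.076]): print(np.round(proj(c,np.array(X)),1),np.round(proj(t,np.array(X)),1))
print(np.round(atz(t,(274.5,229.6),.02),4),np.round(atz(t,(403,201.5),.076),4))
```

```text
4.0 [0.4244 0.3373 0.1751] 0.023672392607890554
[290.6 285.9] [274.3 229.3]
[323.8 206.2] [401.9 201.6]
[317.7 217.7] [374.9 206.6]
[0.5652 0.2146 0.02  ] [ 0.6122 -0.0754  0.076 ]
```

View pics/crop3.png

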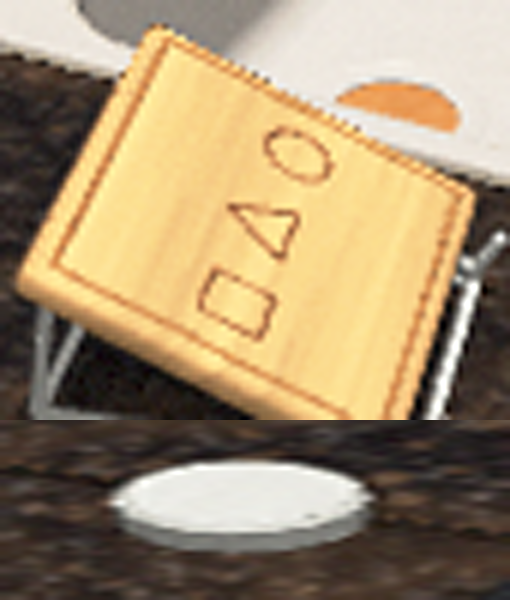

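The scene camera agrees: ring at (324,205.5) against (324,206) predicted, and disc at (291,287) against (291,286). The targets are disc (0.566, 0.2147) and ring (0.612, −0.074). I'll move above the steel disc.

Call:
{"api": "drive_tool", "payload": {"increments": [{"slide": [0.015,-0.012,0],"rotation": [0,0,0],"gripper": 0.1},{"slide": [0.037,-0.031,0],"rotation": [0,0,0],"gripper": 0.1},{"slide": [0.06,-0.051,0],"rotation": [0,0,0],"gripper": 0.1},{"slide": [0.083,-0.071,0],"rotation": [0,0,0],"gripper": 0.1},{"slide": [0.106,-0.09,-0.01],"rotation": [0,0,0],"gripper": 0.1},{"slide": [0.125,-0.106,-0.02],"rotation": [0,0,0],"gripper": 0.1},{"slide": [0.137,-0.117,-0.035],"rotation": [0,0,0],"gripper": 0.1},{"slide": [0.143,-0.1215,-0.05],"rotation": [0,0,0],"gripper": 0.1},{"slide": [0.143,-0.1215,-0.06],"rotation": [0,0,0],"gripper": 0.1},{"slide": [0.143,-0.1215,-0.066],"rotation": [0,0,0],"gripper": 0.1}]}}

```text
time_s: 4.83
ee_pos: [0.5642, 0.214, 0.1011]
orientation: [[-0.997, -0.073, -0.005], [-0.073, 0.997, -0.001], [0.005, -0.001, -1.0]]
ft_force: [-0.9, 0.5, -1.7]
gripper_width: 0.0236
grasp_force: 41.6
```

Call:
{"api": "drive_tool", "payload": {"increments": [{"slide": [0,0,0],"rotation": [0,0,0],"gripper": 0.1},{"slide": [0,0,0],"rotation": [0,0,0],"gripper": 0.1},{"slide": [0,0,0],"rotation": [0,0,0],"gripper": 0.1},{"slide": [0,0,0],"rotation": [0,0,0],"gripper": 0.1},{"slide": [0,0,0],"rotation": [0,0,0],"gripper": 0.1},{"slide": [0,0,0],"rotation": [0,0,0],"gripper": 0.1}]}}

```text
time_s: 5.33
ee_pos: [0.566, 0.215, 0.1053]
orientation: [[-0.997, -0.074, 0.001], [-0.074, 0.997, 0.001], [-0.002, 0.0, -1.0]]
ft_force: [-0.1, 0.2, -2.3]
gripper_width: 0.0235
grasp_force: 41.6
```

Run:
```python
from h import *
s=observe();print(s['time_s'],np.round(s['ee_pos'],4),np.round(s['qvel'],2),np.round(s['ft_force'],2))
c=snap('wrist','w3');snap('scene','s3')
i=cv2.imread('pics/s3.png');p=proj(load('s3'),np.array([.566,.2147,.06])).astype(int);print(p)
b=i[p[1]-60:p[1]+60,p[0]-53:p[0]+53]
cv2.imwrite('pics/crop4.png',np.hstack([cv2.resize(c['image'][240:480,160:480],(420,315)),cv2.resize(b,(278,315),interpolation=cv2.INTER_CUBIC)]))
```

```text
5.3333 [0.566  0.215  0.1053] [-0.12  0.33  0.2  -0.03 -0.   -0.04] [-0.06  0.23 -2.27]
[289 274]
```

View pics/crop4.png

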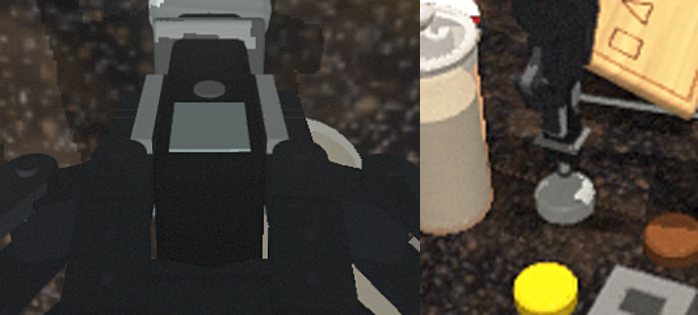

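The meter hangs upright with its foot over the middle of the steel disc. I'll lower 30 mm gently, watching the force.

Call:
{"api": "drive_tool", "payload": {"increments": [{"slide": [0,0,-0.004],"rotation": [0,0,0],"gripper": 0.1},{"slide": [0,0,-0.008],"rotation": [0,0,0],"gripper": 0.1},{"slide": [0,0,-0.012],"rotation": [0,0,0],"gripper": 0.1},{"slide": [0,0,-0.016],"rotation": [0,0,0],"gripper": 0.1},{"slide": [0,0,-0.019],"rotation": [0,0,0],"gripper": 0.1},{"slide": [0,0,-0.022],"rotation": [0,0,0],"gripper": 0.1},{"slide": [0,0,-0.024],"rotation": [0,0,0],"gripper": 0.1},{"slide": [0,0,-0.026],"rotation": [0,0,0],"gripper": 0.1},{"slide": [0,0,-0.028],"rotation": [0,0,0],"gripper": 0.1},{"slide": [0,0,-0.029],"rotation": [0,0,0],"gripper": 0.1}]}}

```text
time_s: 6.27
ee_pos: [0.5658, 0.2146, 0.0756]
orientation: [[-0.997, -0.074, 0.0], [-0.074, 0.997, 0.0], [-0.0, 0.0, -1.0]]
ft_force: [-2.0, -0.0, 1.8]
gripper_width: 0.0236
grasp_force: 41.9
```

Call:
{"api": "drive_tool", "payload": {"increments": [{"slide": [0,0,0],"rotation": [0,0,0],"gripper": 0.1},{"slide": [0,0,0],"rotation": [0,0,0],"gripper": 0.1},{"slide": [0,0,0],"rotation": [0,0,0],"gripper": 0.1},{"slide": [0,0,0],"rotation": [0,0,0],"gripper": 0.1}]}}

```text
time_s: 6.6
ee_pos: [0.5658, 0.2146, 0.0756]
orientation: [[-0.997, -0.074, 0.0], [-0.074, 0.997, 0.0], [-0.0, 0.0, -1.0]]
ft_force: [-1.8, -2.1, 1.5]
gripper_width: 0.0233
grasp_force: 41.9
```

Foot is about 8.8 mm in with 3.8 N, as expected. I'll hold it there and work out the board pose.

Call:
{"api": "drive_tool", "payload": {"increments": [{"slide": [0,0,0],"rotation": [0,0,0],"gripper": 0.1},{"slide": [0,0,0],"rotation": [0,0,0],"gripper": 0.1},{"slide": [0,0,0],"rotation": [0,0,0],"gripper": 0.1},{"slide": [0,0,0],"rotation": [0,0,0],"gripper": 0.1},{"slide": [0,0,0],"rotation": [0,0,0],"gripper": 0.1},{"slide": [0,0,0],"rotation": [0,0,0],"gripper": 0.1},{"slide": [0,0,0],"rotation": [0,0,0],"gripper": 0.1},{"slide": [0,0,0],"rotation": [0,0,0],"gripper": 0.1},{"slide": [0,0,0],"rotation": [0,0,0],"gripper": 0.1},{"slide": [0,0,0],"rotation": [0,0,0],"gripper": 0.1}]}}

```text
time_s: 7.43
ee_pos: [0.5658, 0.2146, 0.0754]
orientation: [[-0.997, -0.074, 0.0], [-0.074, 0.997, 0.0], [-0.0, 0.0, -1.0]]
ft_force: [-1.5, -0.2, 2.5]
gripper_width: 0.0236
grasp_force: 42.0
```

Run:
```python
from h import *
from scipy.spatial.transform import Rotation as Ro
t=load('top0')
a=atz(t,(349.2,214.8),.076);b=atz(t,(403.2,201.6),.076);d=a-b
yaw=np.degrees(np.arctan2(-d[0],d[1]))
# image outer edges: low edge left/right corners (crop 465,378)-(795,298)
q=lambda p:((p[0]-400)*.275+319.6,p[1]*.275+154.6)
z=.06-.04+.016
e=atz(t,q((468,376)),z)-atz(t,q((797,296)),z)
print('yaw',yaw,np.degrees(np.arctan2(-e[0],e[1])),np.linalg.norm(e),np.linalg.norm(d))
r=np.array([.6122,-.0742,.076])
for y in (yaw,):
  B=(Ro.from_euler('z',y,degrees=True)*Ro.from_euler('y',-25,degrees=True)).as_matrix();n=B[:,2]
  print('n',n,'rotvec',-25*np.array([-np.sin(np.radians(y)),np.cos(np.radians(y)),0]))
  p=observe()['ee_pos'];print(p)
  for h in(.0844,.0644,.0554):print(np.round(r+n*h,4),np.round(r+n*h-p,4))
```

```text
yaw 12.755107231052573 12.595079433625552 0.21020283832101114 0.12298733743146462
n [-0.41218916 -0.09330751  0.90630779] rotvec [  5.51960936 -24.3830661   -0.        ]
[0.56580582 0.21459032 0.07535489]
[ 0.5774 -0.0821  0.1525] [ 0.0116 -0.2967  0.0771]
[ 0.5857 -0.0802  0.1344] [ 0.0198 -0.2948  0.059 ]
[ 0.5894 -0.0794  0.1262] [ 0.0236 -0.294   0.0509]
```

Yaw is 12.7° by both routes. I'll lift, travel and tilt.

Call:
{"api": "drive_tool", "payload": {"increments": [{"slide": [0,0,0.01],"rotation": [0,0,0],"gripper": 0.1},{"slide": [0,0,0.03],"rotation": [0,0,0],"gripper": 0.1},{"slide": [0,0,0.055],"rotation": [0,0,0],"gripper": 0.1},{"slide": [0,0,0.08],"rotation": [0,0,0],"gripper": 0.1},{"slide": [0,0,0.105],"rotation": [0,0,0],"gripper": 0.1},{"slide": [0,-0.02,0.125],"rotation": [0,0,0],"gripper": 0.1},{"slide": [0,-0.045,0.14],"rotation": [0,0,0],"gripper": 0.1},{"slide": [0,-0.07,0.15],"rotation": [0,0,0],"gripper": 0.1},{"slide": [0,-0.095,0.15],"rotation": [0,0,0],"gripper": 0.1},{"slide": [0,-0.12,0.15],"rotation": [0,0,0],"gripper": 0.1}]}}

```text
time_s: 8.27
ee_pos: [0.5662, 0.0938, 0.2267]
orientation: [[-0.997, -0.074, 0.003], [-0.074, 0.997, 0.0], [-0.003, 0.0, -1.0]]
ft_force: [1.0, -0.3, -1.1]
gripper_width: 0.0232
grasp_force: 41.7
```

Call:
{"api": "drive_tool", "payload": {"increments": [{"slide": [0,-0.025,0],"rotation": [0.7,-2.9,0],"gripper": 0.1},{"slide": [0,-0.05,0],"rotation": [1.3,-5.9,0],"gripper": 0.1},{"slide": [0,-0.075,0],"rotation": [2.0,-8.8,0],"gripper": 0.1},{"slide": [0,-0.1,0],"rotation": [2.6,-11.7,0],"gripper": 0.1},{"slide": [0,-0.12,0],"rotation": [3.3,-14.6,0],"gripper": 0.1},{"slide": [0,-0.14,-0.005],"rotation": [4.0,-17.6,0],"gripper": 0.1},{"slide": [0,-0.16,-0.015],"rotation": [4.6,-20.5,0],"gripper": 0.1},{"slide": [0,-0.17,-0.025],"rotation": [5.2,-22.9,0],"gripper": 0.1},{"slide": [0,-0.176,-0.035],"rotation": [5.5,-24.4,0],"gripper": 0.1},{"slide": [0,-0.178,-0.045],"rotation": [5.5,-24.4,0],"gripper": 0.1}]}}

```text
time_s: 9.1
ee_pos: [0.5643, -0.0847, 0.1789]
orientation: [[-0.907, -0.085, 0.412], [-0.051, 0.994, 0.092], [-0.417, 0.063, -0.907]]
ft_force: [-0.6, -0.6, -1.4]
gripper_width: 0.0235
grasp_force: 41.6
```

Call:
{"api": "drive_tool", "payload": {"increments": [{"slide": [0,0,0],"rotation": [0,0,0],"gripper": 0.1},{"slide": [0,0,0],"rotation": [0,0,0],"gripper": 0.1},{"slide": [0,0,0],"rotation": [0,0,0],"gripper": 0.1},{"slide": [0,0,0],"rotation": [0,0,0],"gripper": 0.1},{"slide": [0,0,0],"rotation": [0,0,0],"gripper": 0.1},{"slide": [0,0,0],"rotation": [0,0,0],"gripper": 0.1}]}}

```text
time_s: 9.6
ee_pos: [0.5663, -0.083, 0.1812]
orientation: [[-0.906, -0.088, 0.413], [-0.054, 0.994, 0.093], [-0.419, 0.062, -0.906]]
ft_force: [-0.5, 0.7, -0.9]
gripper_width: 0.0234
grasp_force: 41.6
```

Tilt matches the board normal. I'll move to 20 mm off the board and check.

Call:
{"api": "drive_tool", "payload": {"increments": [{"slide": [0.003,0,-0.005],"rotation": [0,0,0],"gripper": 0.1},{"slide": [0.006,0,-0.012],"rotation": [0,0,0],"gripper": 0.1},{"slide": [0.009,0.001,-0.019],"rotation": [0,0,0],"gripper": 0.1},{"slide": [0.011,0.001,-0.025],"rotation": [0,0,0],"gripper": 0.1},{"slide": [0.011,0.001,-0.0285],"rotation": [0,0,0],"gripper": 0.1},{"slide": [0.011,0.001,-0.0285],"rotation": [0,0,0],"gripper": 0.1},{"slide": [0.011,0.001,-0.0285],"rotation": [0,0,0],"gripper": 0.1},{"slide": [0.011,0.001,-0.0285],"rotation": [0,0,0],"gripper": 0.1}]}}

```text
time_s: 10.27
ee_pos: [0.5769, -0.0825, 0.1521]
orientation: [[-0.907, -0.087, 0.413], [-0.053, 0.994, 0.093], [-0.419, 0.062, -0.906]]
ft_force: [-0.3, -0.3, -1.5]
gripper_width: 0.0235
grasp_force: 41.6
```

Run:
```python
from h import *
s=observe();p=np.array(s['ee_pos']);tip=p+np.array(s['orientation'])[:,2]*.0644
print(s['time_s'],np.round(p,4),np.round(tip,4),np.round(s['ft_force'],2))
a=snap('scene','s4');w=snap('wrist','w4')
print('scene tip, ring',proj(a,tip)-[275,150],proj(a,np.array([.6122,-.0742,.076]))-[275,150],'wrist ring',proj(w,np.array([.6122,-.0742,.076])))
cv2.imwrite('pics/crop5.png',np.hstack([cv2.resize(a['image'][150:250,275:375],(400,400),interpolation=cv2.INTER_CUBIC),cv2.resize(w['image'][160:460,170:470],(400,400))]))
```

```text
10.2667 [ 0.5769 -0.0825  0.1521] [ 0.6035 -0.0765  0.0937] [-0.26 -0.29 -1.54]
scene tip, ring [51.92870082 51.35288286] [48.90260267 56.01754257] wrist ring [318.80931669 248.38271224]
```

View pics/crop5.png

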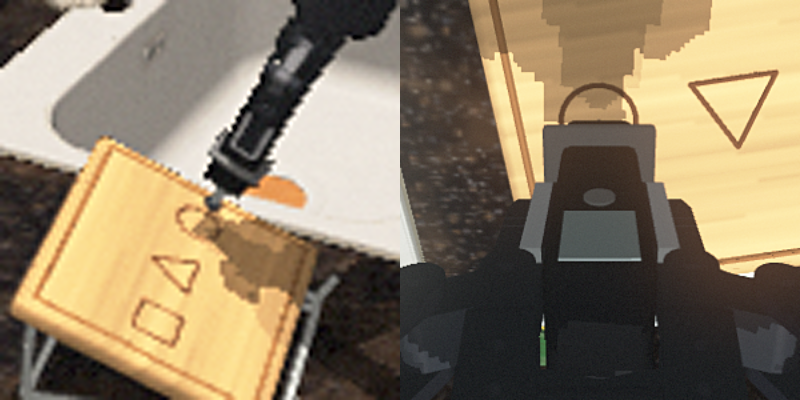

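The wrist view puts the ring column at 318.5 against 318.8 predicted, with its top edge at row 223 as expected. The meter is square and centred on the ring. I'll advance 28.8 mm along the board normal.

Call:
{"api": "drive_tool", "payload": {"increments": [{"slide": [0.002,0.0005,-0.0045],"rotation": [0,0,0],"gripper": 0.1},{"slide": [0.004,0.001,-0.009],"rotation": [0,0,0],"gripper": 0.1},{"slide": [0.006,0.0015,-0.013],"rotation": [0,0,0],"gripper": 0.1},{"slide": [0.0075,0.002,-0.016],"rotation": [0,0,0],"gripper": 0.1},{"slide": [0.0085,0.002,-0.0185],"rotation": [0,0,0],"gripper": 0.1},{"slide": [0.0095,0.002,-0.0205],"rotation": [0,0,0],"gripper": 0.1},{"slide": [0.0103,0.0025,-0.0225],"rotation": [0,0,0],"gripper": 0.1},{"slide": [0.011,0.0025,-0.024],"rotation": [0,0,0],"gripper": 0.1},{"slide": [0.0115,0.0027,-0.025],"rotation": [0,0,0],"gripper": 0.1},{"slide": [0.0119,0.0027,-0.026],"rotation": [0,0,0],"gripper": 0.1}]}}

```text
time_s: 11.2
ee_pos: [0.5886, -0.0796, 0.1259]
orientation: [[-0.907, -0.087, 0.412], [-0.053, 0.994, 0.093], [-0.418, 0.063, -0.906]]
ft_force: [-4.2, 0.7, 1.8]
gripper_width: 0.0237
grasp_force: 42.1
```

Call:
{"api": "drive_tool", "payload": {"increments": [{"slide": [0,0,0],"rotation": [0,0,0],"gripper": 0.1},{"slide": [0,0,0],"rotation": [0,0,0],"gripper": 0.1},{"slide": [0,0,0],"rotation": [0,0,0],"gripper": 0.1},{"slide": [0,0,0],"rotation": [0,0,0],"gripper": 0.1},{"slide": [0,0,0],"rotation": [0,0,0],"gripper": 0.1},{"slide": [0,0,0],"rotation": [0,0,0],"gripper": 0.1}]}}

```text
time_s: 11.7
ee_pos: [0.5887, -0.0797, 0.126]
orientation: [[-0.907, -0.087, 0.413], [-0.053, 0.994, 0.093], [-0.418, 0.062, -0.906]]
ft_force: [-3.2, 1.2, 1.8]
gripper_width: 0.0235
grasp_force: 42.1
```

Run:
```python
from h import *
n=np.array([-.412,-.0933,.9063]);r=np.array([.6122,-.0742,.076])
for k in range(3):
    s=observe();p=np.array(s['ee_pos']);z=np.array(s['orientation'])[:,2]
    h=(p-r)@n;lat=p+z*h-r
    print(s['time_s'],np.round(p,4),'press mm',1e3*(.0644-h),'lat',np.round(lat*1e3,1),'Fn',np.array(s['ft_force'])@n,np.round(s['ft_force'],2),s['gripper_width'])
    c=snap('wrist',f'w5{k}')
print(proj(c,r))
```

```text
11.7 [ 0.5887 -0.0797  0.126 ] press mm 8.918557019322822 lat [-0.6 -0.3 -0.3] Fn 2.7936854190345963 [-3.16  1.22  1.77] 0.023515741026526513
11.75 [ 0.5887 -0.0797  0.126 ] press mm 8.91778392803752 lat [-0.6 -0.3 -0.3] Fn 2.703090890633457 [-2.51  0.56  1.9 ] 0.023584227381353736
11.8 [ 0.5887 -0.0797  0.1259] press mm 8.943894503033532 lat [-0.6 -0.3 -0.3] Fn 2.9728729111286003 [-2.91  0.07  1.97] 0.02383357304433283
[318.47159212 266.96938355]
```

Pressed 8.9 mm, about 4 N allowing for the meter's weight, less than 1 mm off centre and at rest. Handing in.

```bash
python3 -c "
from h import *
print(close_job())"
```

```text
the job is handed in; nothing more can be done
None
```

I handed the job in at about 12 s with the meter held square to the board inside the ring, foot about 9 mm in at roughly 4 N. Before that I held it upright on the steel check block for about 1 s with the foot about 9 mm in; the hand-in call returned no verdict.

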